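# Clamp a phone frame and index the jig carriage

### The arm

A 6-joint arm with a two-finger parallel gripper is mounted at the origin on the work surface. World frame = base frame: x ahead of the robot, y to its left, z up, the work surface at z = 0. Lengths are in m, angles in rad, forces in N, time in s.
With the tool pointing down it reaches from about 0.35 to 0.975 m from the base axis. Payload 4.9 kg.
Tool frame: the origin (TCP) lies between the finger pads; the fingertips stand 11 mm ahead of it and the grasp point (between the pads) lies 8 mm behind it (ctrl.tips_ahead is the z of the fingertips in the tool frame, in m); z points along the fingers, y is the line along which they close (so a half turn about z gives the same grasp; the last joint's range is limited). The gripper opens to 85 mm and grips with 20 to 120 N. Pads are 22 mm wide; open, the fingers measure 114 mm over their backs; the gripper's body (76 mm by 85 mm) begins 54 mm behind the grasp point. The pads swing forward as they close: fully open they stand 13 mm farther back than shut.
Start: joints at [1.042, 0.053, 1.613, -0, 1.476, -0.119], TCP at [0.249, 0.573, 0.242] pointing down, gripper open.
Joint ranges: [-3.01, 3.01], [-1.01, 2.22], [0.06, 2.58], [-1.02, 4.17], [0.09, 2.62], [-3.14, 3.14]. Speed limits (rad/s): [2.57, 2.57, 3.14, 3.14, 3.14, 3.14].

### API

Orientations are given as a unit quaternion [x, y, z, w].
In Python, from workcell import ctrl, get_image, camera_info gives the robot as it stands.
- The arm moves only by the tool arm_command, never from a script. Its argument "rows" is text: rows parted by semicolons, each of 7 numbers parted by spaces: the shift along the tool's x, y, z normalised to -1 to 1, where 1 is 600 mm, then the turn, a rotation vector about the tool's x, y, z normalised to -1 to 1, where 1 is 2 rad, then the opening, from 0 (shut) to 1 (fully open). A call has 1 to 12 rows; each row shifts and turns the commanded pose from where the row before left it, along the tool's axes as they then stand; what a row does not reach is not made up. A row lasts 1/12 s, in which the tool goes at most 41.7 mm and 7.16 degrees, less where a joint would pass 70% of its speed; a pose out of reach is approached as far as the arm can. A call with a number of a shift or a turn outside -1 to 1 is refused whole. A call with a gripper value outside its range is refused whole. The fingers move at their own pace and stop on an object; "force" is the grip in N (left out, the last holds). Time passes only in rows, so rows that do not move let the fingers close. It gives the time, the measured TCP pose, the force, the opening and the grip force at its end, in the units of the state.
- ctrl.get_obs(): the state, without advancing time (a new reading comes with each control period).
- get_image(name): name is "side" or "top"; returns the picture (420x560x3 uint8, red, green, blue); there is no depth.
- camera_info(name): a dict with "fx", "fy", "cx", "cy" (pixels), "eye" and "orientation" of the camera in the world. Camera axes: x right, y up, looking along -z (the intrinsics and any distortion apply to the point x, -y, -z); pixel columns grow to the right and rows downward; lengths in m; the calibration is good to about 2 mm. A picture is of the moment at which its call begins. camera_info takes no time and is no camera call.
- ctrl.hand_in(): hands the job in; it is judged then, once.
The state is a dict: "time_s": time; "q": joint angles; "qvel": joint speeds; "effort": joint torques, N m; "position": TCP position; "tool_rot": TCP orientation; "wrist_force": force on the tool from outside, world axes, zero at the start; "ft_torque": the same for the moment, N m; "width": finger opening in m; "grip_force": force on a finger pad.
Only numpy, scipy, OpenCV 4.12 (cv2) and the standard library are available. Lean on these libraries where they do the work, as an engineer would, in place of code of your own. Each camera call takes 0.05 s, during which the arm holds its last target. There are 200 camera calls.

### The job

Crank the small vise on the laminating jig clockwise until its jaw grips the phone frame firmly against the fixed jaw. Then take the carriage by its upright black handle, slide it along the rails until the spring ball clicks into the notch in the carriage's edge strip, and finish still gripping the handle with the carriage held at the notch and the frame still clamped. Leave the tray, screwdriver and jar alone.

Things in the scene. Friction and masses are not known exactly. Their poses are not given: they have to be found in the camera images.
- crank_axis (a point): Point on the vertical crank axis at the mid-height of the crank knob, on top of the grey gearbox (35 x 50 mm, top 71 mm above the table) at the robot's side of the carriage. It rides with the carriage. Its axes turn with the crank; y points from the axis to the knob.
- knob_mid (a point): Centre of the upright black crank knob: a freely spinning sleeve 16 mm in diameter and 34 mm tall (83 to 117 mm above the table; this point at 99.5 mm), 35 mm from the crank axis, standing on a flat steel crank arm. Fingertips should stay over 84 mm above the table, clear of the arm.
- crank (a joint): Crank angle (rad), grows clockwise seen from above, which closes the vise by 12 mm a turn through a gearbox; it starts between 0 and 3.1, has no useful limit, turns with about 0.05 N m of friction (1.5 N at the knob) and stays where left. Closing takes about 0.7 to 1.2 turns from the start.
- pad (a joint): How far the rubber-faced pad of the moving jaw is pushed back into the jaw (m): 0 when the pad touches nothing, 0.003 when pressed fully home. Its spring takes 6 N per mm, so 12 N at 0.002. When fully home the crank suddenly turns hard; do not force it further, as the carriage itself resists with only some 5 N along the rails.
- jaw: The moving jaw, a dark steel block 15 x 90 x 20 mm with the sprung rubber-faced pad before it, between gearbox and phone frame. It moves along its x axis (towards the fixed jaw, away from the gearbox). Its origin lies on the carriage, above the middle of the plate, not in the block.
- phone: Loose phone frame, 72 x 148 x 8 mm, 0.12 kg, of aluminium with dark innards, lying flat on the carriage between the jaws, its long side along the rails. Origin at the centre of its underside. At the start it lies 1 to 5 mm short of the fixed jaw (a dark steel bar 120 mm long) and the moving jaw pushes it there.
- carriage: The carriage, an aluminium plate 200 x 160 x 12 mm with its top 36.5 mm above the table, which slides on two rails along its y axis, +y being the way from its start to the plunger. Origin at the middle of its underside. Friction about 5 N; it starts at one end of its travel of 220 mm; the notch is 80 to 185 mm on. Its x axis points away from the gearbox across the rails.
- grip (a point): Middle of the upright black handle fixed to the carriage behind the fixed jaw, where to grip it, 86.5 mm above the table. The handle measures 26 mm across the rails and 14 mm along them, its top is 102 mm above the table, and it stands on a steel foot 26 mm square whose top is 56 mm above the table. Fingers should close on it along the rails. Axes as the carriage.
- notch (a point): Middle of the notch (9 mm gap) in the outer face of the steel index strip on the carriage's edge away from the gearbox, 30.5 mm above the table; 40 mm from the handle's middle across the rails, level with it along them. The strip is 60 mm long plus a 13 mm ramp at each end: the ball first bumps 30 to 43 mm before the notch, rubs along the strip, then drops in.
- detent: Ball plunger: dark steel block 30 x 36 x 32 mm fixed beside the rails, with a 12 mm steel ball sprung towards the strip. Origin on the ball's axis in the plane of the strip's outer face, axes as the carriage (y along the rails): at the notch, notch and this origin agree along y. Within 4 mm the ball draws the carriage to the middle (about 7 N holds it there), so the rail force changes sign.
- tray: Bystander: white parts tray 110 x 150 x 30 mm, origin under its centre.
- driver: Bystander: screwdriver 160 mm long lying on the table, origin under its middle.
- jar: Bystander: amber jar 50 mm in diameter, 60 mm tall, origin under its centre.

How it is judged:
On the way, in this order (a step that is already met when the one before it is completed fails the run):
1. the jaw clamps the phone frame (jaw force above 8 N) with the carriage still well short of the notch (contact force between jaw and phone above 8 N and y of notch in the frame of detent below -0.02 m), for 0.2 s.
2. the carriage is slid by its handle to the notch, the frame still clamped (y of notch in the frame of detent between -0.0025 and 0.0025 m and contact force between the fingers and carriage_c8 above 2 N and contact force between jaw and phone above 8 N), for 0.2 s.
At the end, for the whole second after the job is handed in: The program ends holding: the fingers grip the handle (over 2 N), the notch is within 2.5 mm of the ball along the rails with the carriage at rest, and the phone frame lies flat and straight in the vise, clamped with over 8 N (all of step 2 and z of phone in the frame of carriage below 0.016 m and angle between the y axis of phone and the y axis of carriage, either way round below 0.05 rad and linear speed of carriage below 0.01 m/s); the arm keeps its last pose, push and grip.
It fails at once if tray, screwdriver or jar pushed more than 30 mm (distance of any of tray, driver, jar from where it was at the start of the episode above 0.03 m).
It also fails if it takes over 61 s, if anything falls off the work surface, if the arm or the gripper's body presses on something with over 40 N, if the wrist force passes 120 N, or if a joint passes its speed limit or range.

## Working session

There is one attempt and no reset: what is moved stays moved. The work goes in short steps, Python scripts to look and compute and a tool call to move; the robot and the scene stay as the last step left them, time stands still between calls to the robot, and variables do not carry over. Pictures are saved under pics/ and viewed, at most 10 in all, crops included, and the job is handed in when it is done.

Besides the shell and the picture viewer there is one more tool, called after "Request:" in YAML: its name, and indented under it one key for each argument. arm_command: Moves the arm, as the interface text tells. Its arguments: {"type":"object","properties":{"rows":{"type":"string"},"force":{"type":"number"}},"required":["rows"]}

```bash
mkdir -p pics; ls; python3 - <<'E'
from workcell import ctrl,get_image,camera_info
import cv2
for n in("top","side"):
    cv2.imwrite(f"pics/{n}0.png",get_image(n)[...,::-1]); print(n,camera_info(n))
print(ctrl.get_obs())
E
```

```text
pics
top {'fx': 406.63075019539843, 'fy': 406.63075019539843, 'cx': 281.536165720807, 'cy': 209.13529014449284, 'eye': array([0.37001542, 0.01083735, 1.11063582]), 'orientation': array([-0.07406033,  0.06385622,  0.71092451, -0.6964365 ])}
side {'fx': 417.6092748058784, 'fy': 417.6092748058784, 'cx': 281.929209884702, 'cy': 215.4447748671997, 'eye': array([ 0.49341476, -0.72600791,  0.66124343]), 'orientation': array([ 0.45155913, -0.01134105, -0.03377596,  0.89152954])}
{'time_s': 0.1, 'q': array([ 1.04199039e+00,  5.32944737e-02,  1.61420606e+00, -1.44048702e-05,
        1.47599224e+00, -1.19019011e-01]), 'qvel': array([ 8.16012017e-06, -6.21726007e-04, -3.15303649e-03,  1.39804782e-03,
       -2.58421843e-03,  1.22752926e-03]), 'effort': array([ 4.49566433e-04, -3.94900811e+01, -3.71364534e+01, -1.33912608e-04,
        3.87507782e-03,  2.58524057e-05]), 'position': array([0.24873709, 0.57275857, 0.2411542 ]), 'tool_rot': array([ 2.03462087e-01,  9.79082365e-01, -9.02934905e-04, -2.95586116e-04]), 'wrist_force': array([-0.62650449,  1.06724473, -0.64214709]), 'ft_torque': array([-0.05446475,  0.00501527,  0.02271506]), 'grip_force': 0.0, 'width': 0.0853254798871804}
```

View pics/top0.png

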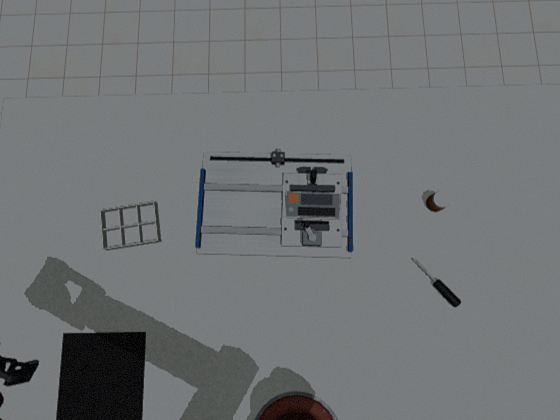

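View pics/side0.png

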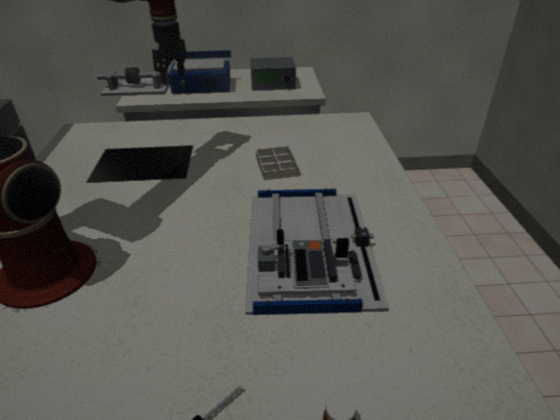

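The top view shows the jig at about (275,205). The carriage is at the right (−y) end around (312,208), the plunger block at (278,158), the handle near (312,176) and the crank gearbox near (312,235). I'll enlarge both views.

```bash
python3 - <<'E'
import cv2,numpy as np
a=cv2.imread("pics/top0.png")[145:262,265:360]; b=cv2.imread("pics/side0.png")[220:315,245:390]
a=cv2.resize(a,None,fx=5,fy=5,interpolation=cv2.INTER_CUBIC);b=cv2.resize(b,None,fx=5,fy=5,interpolation=cv2.INTER_CUBIC)
g=lambda i:np.clip(255*(i/255.)**.6,0,255).astype('uint8')
cv2.imwrite("pics/topc.png",g(a));cv2.imwrite("pics/sidec.png",g(b))
E
```

```text
(no output)
```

View pics/topc.png

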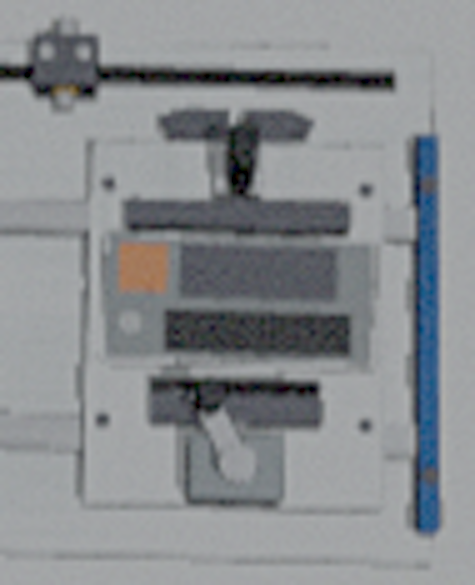

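View pics/sidec.png

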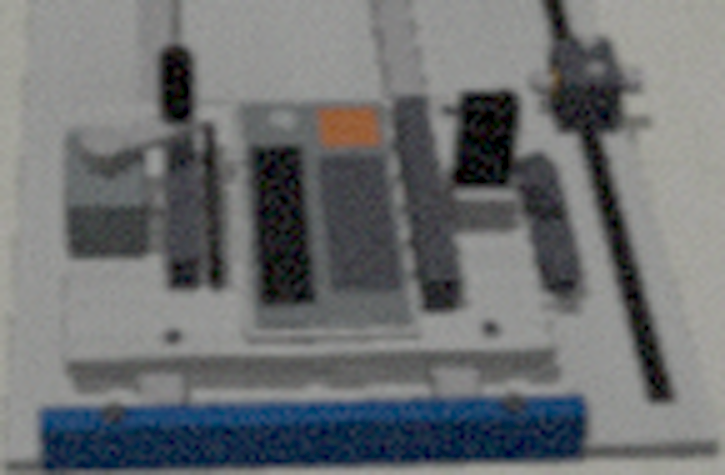

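```bash
cat > h.py <<'E'
import numpy as np
from scipy.spatial.transform import Rotation as R
from workcell import camera_info
def ray(n,u,v):
    c=camera_info(n); d=np.array([(u-c['cx'])/c['fx'],-(v-c['cy'])/c['fy'],-1.])
    return np.array(c['eye']),R.from_quat(c['orientation']).apply(d)
def onz(n,u,v,z):
    e,d=ray(n,u,v); return e+d*(z-e[2])/d[2]
def pix(n,p):
    c=camera_info(n); q=R.from_quat(c['orientation']).inv().apply(np.array(p)-c['eye'])
    return c['cx']-c['fx']*q[0]/q[2], c['cy']+c['fy']*q[1]/q[2]
E
python3 - <<'E'
from h import *
T=lambda u,v,z:onz("top",265+u/5,145+v/5,z).round(4)
S=lambda u,v,z:onz("side",245+u/5,220+v/5,z).round(4)
print("corners T",[T(*p,.0365) for p in((92,140),(387,143),(80,507),(380,511))])
print("corners S",[S(*p,.0365) for p in((68,362),(555,352))])
print("pivot T",T(237,463,.080),"gearbox top",[T(*p,.071) for p in((186,425),(283,430),(186,500),(280,503))])
print("pivot S",S(98,162,.080))
print("gearbox S",[S(*p,.071) for p in((68,208),(150,207),(68,130))])
print("knob S bot/mid/top",S(177,118,.083),S(176,84,.0995),S(175,50,.117))
print("knob T",T(205,395,.117))
print("handle S: top front",S(458,95,.102),S(518,95,.102),"bot",S(457,182,.056),S(515,188,.056))
print("strip notch T",T(237,112,.036),"ends",T(158,125,.036),T(313,125,.036))
print("ball T",T(65,97,.0305),"block",T(35,40,.045),T(98,92,.045), "S block",S(580,125,.03))
E
```

```text
corners T [array([0.6836, 0.0174, 0.0365]), array([ 0.678 , -0.1439,  0.0365]), array([0.4823, 0.0277, 0.0365]), array([ 0.4769, -0.1305,  0.0365])]
corners S [array([ 0.4814, -0.1352,  0.0365]), array([ 0.6784, -0.1456,  0.0365])]
pivot T [ 0.4985 -0.0533  0.08  ] gearbox top [array([ 0.5199, -0.0283,  0.071 ]), array([ 0.5162, -0.0781,  0.071 ]), array([ 0.4812, -0.0272,  0.071 ]), array([ 0.4786, -0.0752,  0.071 ])]
pivot S [ 0.4977 -0.0638  0.08  ]
gearbox S [array([ 0.4843, -0.0814,  0.071 ]), array([ 0.5183, -0.0835,  0.071 ]), array([ 0.4856, -0.0315,  0.071 ])]
knob S bot/mid/top [ 0.5325 -0.0416  0.083 ] [ 0.5325 -0.0388  0.0995] [ 0.5324 -0.0376  0.117 ]
knob T [ 0.528  -0.0364  0.117 ]
handle S: top front [ 0.6497 -0.0589  0.102 ] [ 0.6747 -0.061   0.102 ] bot [ 0.6518 -0.0622  0.056 ] [ 0.6759 -0.068   0.056 ]
strip notch T [ 0.6978 -0.0626  0.036 ] ends [ 0.6914 -0.019   0.036 ] [ 0.6894 -0.104   0.036 ]
ball T [0.7104 0.0318 0.0305] block [0.7388 0.0475 0.045 ] [0.7082 0.0135 0.045 ] S block [7.223e-01 6.000e-04 3.000e-02]
```

The knob is about 36 mm from the axis, matching the given 35 mm, and the plate measures 200 x 160 mm, so the points are consistent. Next I'll refine the rail direction from long lines in the top view and square the tool to it.

```bash
python3 - <<'E'
from h import *
import cv2
g=cv2.imread("pics/top0.png")
m=(g.max(2)<45).astype('uint8'); m[:150]=0; m[168:]=0; m[:,:208]=0; m[:,346:]=0; m[:,268:350][:, :20]=0
m[163:]=0;m[:154]=0
ys,xs=np.nonzero(m); p=np.polyfit(xs,ys,1); print(len(xs),p)
a=onz("top",212,np.polyval(p,212),.02);b=onz("top",342,np.polyval(p,342),.02)
d=a-b; print("rod",a,b,"theta",np.arctan2(-d[0],d[1]))
hsv=cv2.cvtColor(g,cv2.COLOR_BGR2HSV); m=((hsv[...,0]>100)&(hsv[...,0]<125)&(hsv[...,1]>150)).astype('uint8')
for lo in (190,340):
    k=m.copy();k[:,:lo]=0;k[:,lo+20:]=0; ys,xs=np.nonzero(k); p=np.polyfit(ys,xs,1)
    y0,y1=ys.min(),ys.max(); a=onz("top",np.polyval(p,y0),y0,.04);b=onz("top",np.polyval(p,y1),y1,.04);d=a-b
    print("blue",len(ys),a,b,np.arctan2(d[1],d[0]))
E
```

```text
323 [2.28101529e-02 1.52946282e+02]
rod [0.73755478 0.21735028 0.02      ] [ 0.71999514 -0.14690282  0.02      ] theta -0.048169940274198866
blue 277 [0.69921149 0.23894725 0.04      ] [0.48757841 0.24919703 0.04      ] -0.04839400808967759
blue 267 [ 0.67825716 -0.16298413  0.04      ] [ 0.46872062 -0.15359408  0.04      ] -0.04478346296052212
```

Request:
arm_command:
  rows: "0 0 0 0 0 -0.061 1; 0 0 0 0 0 -0.061 1; 0 0 0 0 0 -0.061 1; 0 0 0 0 0 0 1"
  force: 40

```text
time_s: 0.43
position: [0.2488, 0.5729, 0.2416]
tool_rot: [0.021, 1.0, -0.001, -0.0]
wrist_force: [0.3, -0.5, 0.9]
width: 0.0853
grip_force: 0.0
```

Request:
arm_command:
  rows: "-0.0285 -0.0556 0.0035 0 0 0 1;-0.0285 -0.0556 0.0035 0 0 0 1;-0.0285 -0.0556 0.0035 0 0 0 1;-0.0285 -0.0556 0.0035 0 0 0 1;-0.0285 -0.0556 0.0035 0 0 0 1;-0.0285 -0.0556 0.0035 0 0 0 1;-0.0285 -0.0556 0.0035 0 0 0 1;-0.0285 -0.0556 0.0035 0 0 0 1;-0.0285 -0.0556 0.0035 0 0 0 1"

```text
time_s: 1.18
position: [0.3898, 0.2648, 0.2231]
tool_rot: [0.023, 1.0, -0.0, 0.0]
wrist_force: [0.5, 0.1, 0.8]
width: 0.0853
grip_force: 0.0
```

Request:
arm_command:
  rows: "-0.0285 -0.0556 0.0035 0 0 0 1;-0.0285 -0.0556 0.0035 0 0 0 1;-0.0285 -0.0556 0.0035 0 0 0 1;-0.0285 -0.0556 0.0035 0 0 0 1;-0.0285 -0.0556 0.0035 0 0 0 1;-0.0285 -0.0556 0.0035 0 0 0 1;-0.0285 -0.0556 0.0035 0 0 0 1;-0.0285 -0.0556 0.0035 0 0 0 1;-0.0285 -0.0556 0.0035 0 0 0 1;0 0 0 0 0 0 1;0 0 0 0 0 0 1"

```text
time_s: 2.1
position: [0.5303, -0.0418, 0.2039]
tool_rot: [0.025, 1.0, 0.0, -0.001]
wrist_force: [0.1, 1.0, -0.0]
width: 0.0853
grip_force: 0.0
```

Request:
arm_command:
  rows: "-0.003 0.003 0.04 0 0 0 0.6;0 0 0.04 0 0 0 0.6;0 0 0.04 0 0 0 0.6;0 0 0.03 0 0 0 0.6;0 0 0.02 0 0 0 0.6;0 0 0 0 0 0 0.6;0 0 0 0 0 0 0.6"

```text
time_s: 2.68
position: [0.5317, -0.0377, 0.1024]
tool_rot: [0.022, 1.0, 0.0, -0.0]
wrist_force: [-0.2, 0.0, 0.0]
width: 0.0514
grip_force: 0.0
```

```bash
python3 - <<'E'
from workcell import get_image
import cv2,numpy as np
i=get_image("side")[170:320,215:395,::-1]
i=cv2.resize(i,None,fx=4,fy=4,interpolation=cv2.INTER_CUBIC)
cv2.imwrite("pics/s1.png",np.clip(255*(i/255.)**.6,0,255).astype('uint8'))
E
```

```text
(no output)
```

View pics/s1.png

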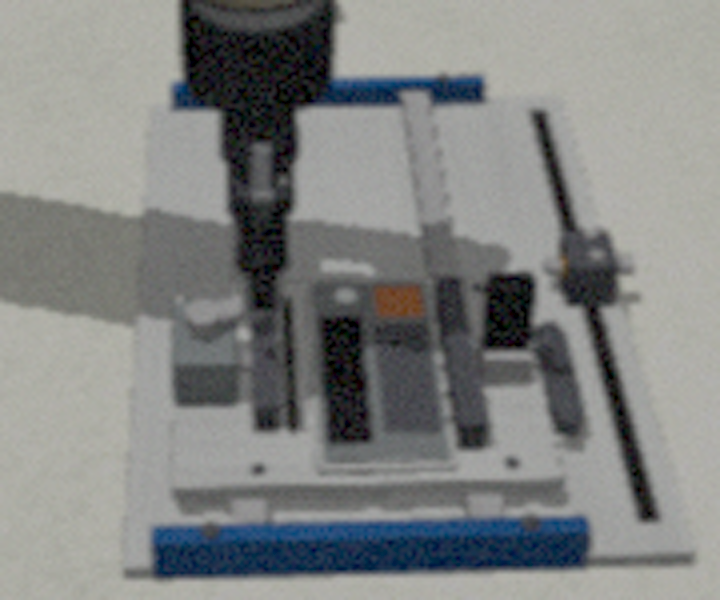

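The fingers at (262,290) line up with the knob's column in x and nothing else is in the way. Closing now, and expecting a 16 mm opening.

Request:
arm_command:
  rows: "0 0 0 0 0 0 0;0 0 0 0 0 0 0;0 0 0 0 0 0 0;0 0 0 0 0 0 0;0 0 0 0 0 0 0;0 0 0 0 0 0 0;0 0 0 0 0 0 0;0 0 0 0 0 0 0"
  force: 30

```text
time_s: 3.4
position: [0.5331, -0.0385, 0.1038]
tool_rot: [0.022, 1.0, -0.0, 0.001]
wrist_force: [0.7, 1.4, 5.9]
width: 0.0149
grip_force: 29.7
```

```bash
cat > circ.py <<'E'
# circle steps from knob angle a (world) about axis, n rows of step deg clockwise; tool axes from measured pose
import sys,numpy as np
from scipy.spatial.transform import Rotation as R
from workcell import ctrl
def steps(a0,step,n,r=.035):
    o=ctrl.get_obs(); M=R.from_quat(o['tool_rot']).as_matrix()
    a=np.radians(a0-step*np.arange(n+1)); P=r*np.c_[np.cos(a),np.sin(a),0*a]
    for k,d in enumerate(np.diff(P,axis=0)@M/.6): print(k+1,(d[:2]).round(4),"end ang",a0-step*(k+1))
if __name__=="__main__":
    o=ctrl.get_obs(); print(o['position'],o['width'],o['wrist_force'])
    steps(float(sys.argv[1]),float(sys.argv[2]),int(sys.argv[3]))
E
python3 - <<'E'
import numpy as np
from workcell import ctrl
p=ctrl.get_obs()['position']
for ax in((.499,-.0533),(.500,-.0545),(.4975,-.055)):
    d=p[:2]-ax; print(ax,np.hypot(*d),np.degrees(np.arctan2(d[1],d[0])))
E
python3 circ.py 24 10 36
```

```text
(0.499, -0.0533) 0.03717024977411962 23.509069696080942
(0.5, -0.0545) 0.036762511518585485 25.846419593876615
(0.4975, -0.055) 0.03923562511701912 24.91190596942777
[ 0.53308501 -0.038473    0.10384383] 0.014893272651176903 [0.70702096 1.35847844 5.88778833]
1 [-0.0037 -0.0095] end ang 14.0
2 [-0.002 -0.01 ] end ang 4.0
3 [-0.0003 -0.0102] end ang -6.0
4 [ 0.0015 -0.0101] end ang -16.0
5 [ 0.0032 -0.0096] end ang -26.0
6 [ 0.0048 -0.0089] end ang -36.0
7 [ 0.0063 -0.008 ] end ang -46.0
8 [ 0.0076 -0.0067] end ang -56.0
9 [ 0.0087 -0.0053] end ang -66.0
10 [ 0.0095 -0.0037] end ang -76.0
11 [ 0.01  -0.002] end ang -86.0
12 [ 0.0102 -0.0003] end ang -96.0
13 [0.0101 0.0015] end ang -106.0
14 [0.0096 0.0032] end ang -116.0
15 [0.0089 0.0048] end ang -126.0
16 [0.008  0.0063] end ang -136.0
17 [0.0067 0.0076] end ang -146.0
18 [0.0053 0.0087] end ang -156.0
19 [0.0037 0.0095] end ang -166.0
20 [0.002 0.01 ] end ang -176.0
21 [0.0003 0.0102] end ang -186.0
22 [-0.0015  0.0101] end ang -196.0
23 [-0.0032  0.0096] end ang -206.0
24 [-0.0048  0.0089] end ang -216.0
25 [-0.0063  0.008 ] end ang -226.0
26 [-0.0076  0.0067] end ang -236.0
27 [-0.0087  0.0053] end ang -246.0
28 [-0.0095  0.0037] end ang -256.0
29 [-0.01   0.002] end ang -266.0
30 [-0.0102  0.0003] end ang -276.0
31 [-0.0101 -0.0015] end ang -286.0
32 [-0.0096 -0.0032] end ang -296.0
33 [-0.0089 -0.0048] end ang -306.0
34 [-0.008  -0.0063] end ang -316.0
35 [-0.0067 -0.0076] end ang -326.0
36 [-0.0053 -0.0087] end ang -336.0
```

Request:
arm_command:
  rows: "-0.0037 -0.0095 0 0 0 0 0;-0.002 -0.01 0 0 0 0 0;-0.0003 -0.0102 0 0 0 0 0;0.0015 -0.0101 0 0 0 0 0;0.0032 -0.0096 0 0 0 0 0;0 0 0 0 0 0 0"

```text
time_s: 3.9
position: [0.5322, -0.069, 0.1038]
tool_rot: [0.022, 1.0, -0.0, 0.001]
wrist_force: [-1.9, -0.4, 5.8]
width: 0.015
grip_force: 30.0
```

Request:
arm_command:
  rows: "0.0048 -0.0089 0 0 0 0 0;0.0063 -0.008 0 0 0 0 0;0.0076 -0.0067 0 0 0 0 0;0.0087 -0.0053 0 0 0 0 0;0.0095 -0.0037 0 0 0 0 0;0.01 -0.002 0 0 0 0 0;0.0102 -0.0003 0 0 0 0 0;0 0 0 0 0 0 0"

```text
time_s: 4.57
position: [0.4967, -0.0875, 0.1038]
tool_rot: [0.022, 1.0, 0.0, 0.001]
wrist_force: [-1.7, 1.5, 7.1]
width: 0.0148
grip_force: 30.1
```

Request:
arm_command:
  rows: "0.0101 0.0015 0 0 0 0 0;0.0096 0.0032 0 0 0 0 0;0.0089 0.0048 0 0 0 0 0;0.008 0.0063 0 0 0 0 0;0.0067 0.0076 0 0 0 0 0;0 0 0 0 0 0 0"

```text
time_s: 5.07
position: [0.4716, -0.072, 0.1037]
tool_rot: [0.022, 1.0, -0.0, 0.001]
wrist_force: [0.7, 3.0, 6.6]
width: 0.0148
grip_force: 29.9
```

Request:
arm_command:
  rows: "0.0053 0.0087 0 0 0 0 0;0.0037 0.0095 0 0 0 0 0;0.002 0.01 0 0 0 0 0;0.0003 0.0102 0 0 0 0 0;-0.0015 0.0101 0 0 0 0 0;-0.0032 0.0096 0 0 0 0 0;0 0 0 0 0 0 0"

```text
time_s: 5.65
position: [0.4694, -0.0372, 0.1037]
tool_rot: [0.021, 1.0, -0.001, 0.001]
wrist_force: [1.1, 0.9, 7.4]
width: 0.0146
grip_force: 30.0
```

```bash
python3 - <<'E'
import numpy as np
from scipy.optimize import least_squares
from workcell import ctrl
o=ctrl.get_obs(); p=o['position'][:2]
P=np.array([(.5331,-.0385),(.5322,-.069),(.4967,-.0875),(.4716,-.072),p])
f=least_squares(lambda c:np.hypot(*(P-c).T)-.035,[.499,-.054]); c=f.x
print(c,f.fun,np.degrees(np.arctan2(*(P-c).T[::-1])),p,o['wrist_force'],o['effort'])
E
```

```text
[ 0.50098172 -0.05276116] [1.42064853e-04 1.89221290e-04 1.71961428e-06 1.20056486e-04
 2.19700235e-04] [  23.94217178  -27.48214056  -97.02651989 -146.78363544  153.75959268] [ 0.46939152 -0.03718917] [1.0867426  0.89342605 7.41660986] [ -0.05989958 -21.7633599  -29.51349199  -0.23097712   0.25114576
   0.0789741 ]
```

The circle fits to 0.2 mm, with the axis at (0.501, −0.0528), and 230° is done. I'll turn 50° more and then look at the gaps.

Request:
arm_command:
  rows: "-0.0048 0.0089 0 0 0 0 0;-0.0063 0.008 0 0 0 0 0;-0.0076 0.0067 0 0 0 0 0;-0.0087 0.0053 0 0 0 0 0;-0.0095 0.0037 0 0 0 0 0;0 0 0 0 0 0 0"

```text
time_s: 6.15
position: [0.4926, -0.0186, 0.1037]
tool_rot: [0.022, 1.0, -0.0, 0.001]
wrist_force: [1.1, 1.7, 9.1]
width: 0.0149
grip_force: 30.1
```

```bash
python3 - <<'E'
from workcell import get_image
import cv2,numpy as np
g=lambda i:np.clip(255*(i/255.)**.6,0,255).astype('uint8')
A=[]
a=cv2.imread("pics/side0.png")
ims=[get_image("side")[...,::-1].astype(float) for _ in range(4)]
b=np.mean(ims,0); cv2.imwrite("pics/s2full.png",b)
f=lambda i:cv2.resize(i[250:300,250:350].astype(float),None,fx=6,fy=6,interpolation=cv2.INTER_CUBIC).clip(0,255)
cv2.imwrite("pics/s2.png",g(np.vstack([f(a),f(b)])))
E
```

```text
[ WARN:0@2.676] global loadsave.cpp:1063 imwrite_ Unsupported depth image for selected encoder is fallbacked to CV_8U.
```

View pics/s2.png

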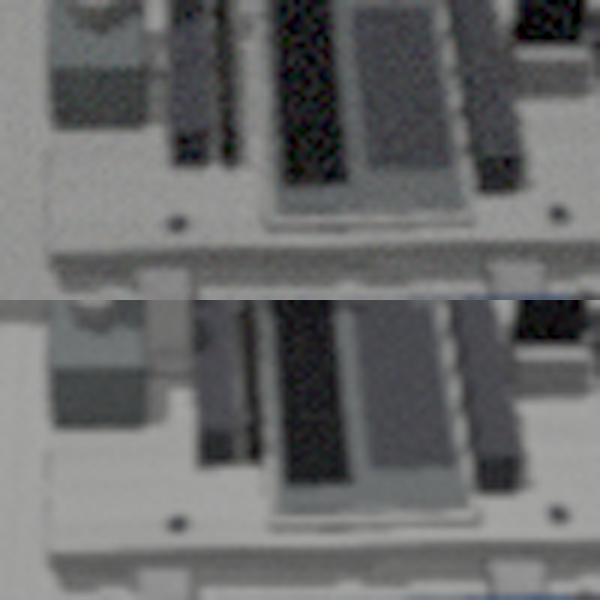

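The jaw moved about 9.5 mm, which matches 280°. It now touches the frame, which has shifted about 2 mm and has roughly 1 mm to go. Continuing in smaller bites.

Request:
arm_command:
  rows: "-0.01 0.002 0 0 0 0 0;-0.0102 0.0003 0 0 0 0 0;0 0 0 0 0 0 0"

```text
time_s: 6.6
position: [0.5048, -0.0178, 0.1038]
tool_rot: [0.022, 1.0, -0.0, 0.001]
wrist_force: [1.5, 1.2, 8.1]
width: 0.0145
grip_force: 30.1
```

Request:
arm_command:
  rows: "-0.0101 -0.0015 0 0 0 0 0;-0.0096 -0.0032 0 0 0 0 0;0 0 0 0 0 0 0"

```text
time_s: 6.85
position: [0.5166, -0.0212, 0.1038]
tool_rot: [0.022, 1.0, -0.0, 0.001]
wrist_force: [2.3, 0.8, 8.1]
width: 0.0146
grip_force: 30.1
```

Request:
arm_command:
  rows: "-0.0089 -0.0048 0 0 0 0 0;0 0 0 0 0 0 0"

```text
time_s: 7.02
position: [0.5217, -0.0244, 0.1038]
tool_rot: [0.022, 1.0, 0.0, 0.001]
wrist_force: [1.7, 1.5, 8.5]
width: 0.0149
grip_force: 30.1
```

Request:
arm_command:
  rows: "-0.008 -0.0063 0 0 0 0 0;0 0 0 0 0 0 0"

```text
time_s: 7.18
position: [0.5263, -0.0284, 0.1038]
tool_rot: [0.022, 1.0, 0.0, 0.001]
wrist_force: [2.4, 1.3, 7.8]
width: 0.0148
grip_force: 30.1
```

```bash
cat > ph.py <<'E'
from workcell import get_image,ctrl
import cv2,numpy as np,sys
b=np.mean([get_image("side").astype(float).mean(2) for _ in range(4)],0).astype('float32'); np.save("pics/%s.npy"%sys.argv[1],b)
r={'s0':cv2.imread("pics/side0.png").mean(2).astype('float32'),'s2':cv2.imread("pics/s2full.png").mean(2).astype('float32'),'now':b}
def ecc(t,i,box):
    y0,y1,x0,x1=box; W=np.eye(2,3,dtype='float32')
    m=np.zeros(i.shape,'uint8')+255
    W[:,2]=[x0,y0]
    cc,W=cv2.findTransformECC(t[y0:y1,x0:x1],i,W,cv2.MOTION_TRANSLATION,(3,200,1e-5),m,3)
    return (W[:,2]-[x0,y0]).round(2),round(cc,3)
for n,box in dict(phone=(252,286,293,327),jawend=(262,280,278,294),fixed=(256,284,326,338),plate=(280,297,258,285)).items():
    for k in('s2','now'):
        try: print(n,k,ecc(r['s0'],r[k],box))
        except cv2.error as e: print(n,k,"fail")
print(ctrl.get_obs()['wrist_force'])
E
python3 ph.py n340
```

```text
phone s2 (array([ 0.42, -0.3 ]), 0.937)
phone now (array([0.66, 0.07]), 0.891)
jawend s2 fail
jawend now fail
fixed s2 (array([-0.11, -0.05]), 0.963)
fixed now (array([0.19, 0.08]), 0.946)
plate s2 (array([ 0.11, -0.01]), 0.998)
plate now (array([ 0.11, -0.02]), 0.998)
[0.89058755 1.27465822 6.70419928]
```

```bash
cat > cmp.py <<'E'
import cv2,numpy as np
s0=cv2.imread("pics/side0.png").mean(2); s2=cv2.imread("pics/s2full.png").mean(2); n=np.load("pics/n340.npy")
# horizontal profiles along rows near front end, edges located subpixel
def prof(i,y0,y1): return np.array([cv2.GaussianBlur(i,(0,0),.6)[y0:y1,278:340].mean(0)])[0]
for y0,y1 in((262,266),(268,272),(276,279)):
    print("rows",y0,y1)
    for nm,i in(("s0",s0),("s2",s2),("now",n)): print(nm,' '.join("%d"%v for v in prof(i,y0,y1)))
E
python3 cmp.py
```

```text
rows 262 266
s0 36 30 29 29 30 31 32 31 24 18 23 39 59 79 87 83 69 43 19 7 5 5 4 6 8 5 5 11 26 42 48 43 32 29 28 27 27 27 28 28 27 28 28 28 31 42 54 59 48 30 24 26 27 26 27 29 29 31 33 37 38 37
s2 68 74 72 63 48 37 34 34 34 36 41 45 35 19 22 43 58 52 30 13 7 7 8 7 8 7 7 10 25 45 57 52 42 35 33 33 32 32 32 32 32 33 33 33 35 45 61 73 59 36 28 31 33 33 33 34 35 36 39 43 44 45
now 68 74 75 72 61 46 36 33 33 33 34 34 27 18 14 24 34 35 25 11 6 5 5 6 6 7 8 8 20 41 55 57 46 37 32 33 33 33 32 32 33 33 33 33 34 41 60 76 65 40 30 31 32 33 33 34 35 36 40 43 44 45
rows 268 272
s0 39 30 29 28 27 28 30 33 26 15 19 38 59 78 85 84 72 48 26 11 7 7 5 5 6 6 5 7 18 35 47 48 40 31 28 27 29 30 28 27 27 27 27 28 28 31 42 54 56 42 27 25 27 29 29 29 32 40 60 84 98 102
s2 105 115 116 107 81 49 34 31 31 32 34 36 33 23 18 33 57 61 43 18 8 7 8 8 7 8 9 9 15 33 50 57 49 39 34 32 32 32 31 32 33 33 33 33 34 36 46 61 69 54 34 28 31 33 33 33 36 46 69 96 112 116
now 105 114 117 114 99 71 44 32 32 32 32 30 25 17 14 23 43 54 45 26 12 8 7 7 8 8 8 6 12 25 45 57 53 43 35 32 32 33 32 32 33 33 33 33 33 34 43 61 75 62 37 28 31 32 34 34 36 46 69 97 111 116
rows 276 279
s0 69 50 42 41 40 44 56 69 66 50 45 56 73 86 93 90 79 60 38 18 6 4 6 8 8 6 8 7 10 23 40 50 49 41 35 35 34 35 33 33 33 34 34 35 35 36 39 50 64 71 56 29 16 13 13 13 11 15 27 53 81 99
s2 117 117 117 110 88 63 51 50 54 59 64 70 72 68 62 67 83 82 60 31 13 8 8 8 8 8 8 7 9 17 37 54 58 52 44 41 40 41 40 40 40 41 42 44 44 44 44 50 65 78 64 34 17 16 16 15 14 19 34 62 93 113
now 116 117 117 117 109 87 61 51 54 59 61 63 67 66 64 71 85 87 69 42 17 8 7 7 7 8 8 7 7 13 30 48 57 54 46 42 41 40 40 40 40 41 42 44 44 44 43 48 62 76 67 38 20 16 15 16 16 19 32 60 93 112
```

The jaw advanced 2 mm since the last look but the frame only 0.75 mm, so the pad is compressed about 1.25 mm. About 30° more gives roughly 2.25 mm (13 N).

Request:
arm_command:
  rows: "-0.0067 -0.0076 0 0 0 0 0;0 0 0 0 0 0 0"

```text
time_s: 7.55
position: [0.5301, -0.0331, 0.1038]
tool_rot: [0.022, 1.0, 0.0, 0.001]
wrist_force: [2.2, 1.0, 7.0]
width: 0.0144
grip_force: 30.1
```

Request:
arm_command:
  rows: "-0.0053 -0.0087 0 0 0 0 0;0 0 0 0 0 0 0"

```text
time_s: 7.72
position: [0.5331, -0.0385, 0.1038]
tool_rot: [0.022, 1.0, 0.0, 0.001]
wrist_force: [1.1, 1.4, 7.9]
width: 0.0145
grip_force: 30.0
```

Request:
arm_command:
  rows: "-0.0037 -0.0095 0 0 0 0 0;0 0 0 0 0 0 0;0 0 0 0 0 0 0"

```text
time_s: 7.97
position: [0.5351, -0.0444, 0.1039]
tool_rot: [0.022, 1.0, -0.0, 0.001]
wrist_force: [1.7, 0.8, 6.3]
width: 0.0151
grip_force: 30.0
```

```bash
python3 ph.py n370; sed -i 's/("now",n)/("now",n),("n370",np.load("pics\/n370.npy"))/; s/("s0",s0),//' cmp.py; python3 cmp.py
```

```text
phone s2 (array([ 0.42, -0.3 ]), 0.937)
phone now (array([ 0.68, -0.19]), 0.869)
jawend s2 fail
jawend now fail
fixed s2 (array([-0.11, -0.05]), 0.963)
fixed now (array([0.16, 0.09]), 0.946)
plate s2 (array([ 0.11, -0.01]), 0.998)
plate now (array([ 0.08, -0.01]), 0.998)
[2.07397592 0.80237788 6.56341713]
rows 262 266
s2 68 74 72 63 48 37 34 34 34 36 41 45 35 19 22 43 58 52 30 13 7 7 8 7 8 7 7 10 25 45 57 52 42 35 33 33 32 32 32 32 32 33 33 33 35 45 61 73 59 36 28 31 33 33 33 34 35 36 39 43 44 45
now 68 74 75 72 61 46 36 33 33 33 34 34 27 18 14 24 34 35 25 11 6 5 5 6 6 7 8 8 20 41 55 57 46 37 32 33 33 33 32 32 33 33 33 33 34 41 60 76 65 40 30 31 32 33 33 34 35 36 40 43 44 45
n370 69 74 76 76 71 57 41 34 34 35 34 30 19 9 11 21 31 31 21 9 5 5 4 4 4 4 4 5 17 39 55 57 46 36 33 32 33 33 33 33 33 34 33 33 34 41 60 76 65 41 30 33 34 34 34 33 34 37 40 43 44 45
rows 268 272
s2 105 115 116 107 81 49 34 31 31 32 34 36 33 23 18 33 57 61 43 18 8 7 8 8 7 8 9 9 15 33 50 57 49 39 34 32 32 32 31 32 33 33 33 33 34 36 46 61 69 54 34 28 31 33 33 33 36 46 69 96 112 116
now 105 114 117 114 99 71 44 32 32 
[... 219 characters left out ...]
8 20 9 6 6 6 8 6 5 7 11 26 47 58 54 43 36 33 32 33 32 32 32 33 33 33 33 35 43 61 76 64 38 29 32 32 33 34 36 47 70 98 114 117
rows 276 279
s2 117 117 117 110 88 63 51 50 54 59 64 70 72 68 62 67 83 82 60 31 13 8 8 8 8 8 8 7 9 17 37 54 58 52 44 41 40 41 40 40 40 41 42 44 44 44 44 50 65 78 64 34 17 16 16 15 14 19 34 62 93 113
now 116 117 117 117 109 87 61 51 54 59 61 63 67 66 64 71 85 87 69 42 17 8 7 7 7 8 8 7 7 13 30 48 57 54 46 42 41 40 40 40 40 41 42 44 44 44 43 48 62 76 67 38 20 16 15 16 16 19 32 60 93 112
n370 117 118 118 118 113 97 73 56 55 58 60 62 63 63 62 72 86 88 70 41 18 9 7 6 7 7 7 7 9 13 30 49 58 54 46 42 41 41 41 41 41 41 42 45 45 44 44 49 63 77 66 39 21 17 16 16 16 19 33 62 94 114
```

The frame has not moved since 340° while the jaw kept coming, so it is clamped at about 2.2 mm of pad travel with no lock felt. Releasing the knob and moving over the handle.

Request:
arm_command:
  rows: "0 0 0 0 0 0 0.6;0 0 0 0 0 0 0.6;0 0 0 0 0 0 0.6;0 0 0 0 0 0 0.6;0 0 0 0 0 0 0.6;0 0 -0.03 0 0 0 0.6;0 0 -0.05 0 0 0 0.6;0 0 -0.053 0 0 0 0.6"

```text
time_s: 8.83
position: [0.5324, -0.0439, 0.1809]
tool_rot: [0.022, 1.0, 0.0, -0.003]
wrist_force: [1.1, -0.6, 0.2]
width: 0.0512
grip_force: 0.0
```

Request:
arm_command:
  rows: "-0.0432 -0.0036 0 0 0 0 0.6;-0.0432 -0.0036 0 0 0 0 0.6;-0.0432 -0.0036 0 0 0 0 0.6;-0.0432 -0.0036 0 0 0 0 0.6;-0.0432 -0.0036 0 0 0 0 0.6;0 0 0 0 0 0 0.6;0 0 0 0 0 0 0.6"

```text
time_s: 9.42
position: [0.6633, -0.0608, 0.1812]
tool_rot: [0.022, 1.0, 0.0, -0.001]
wrist_force: [-0.0, -0.5, -1.4]
width: 0.0512
grip_force: 0.0
```

```bash
python3 - <<'E'
from workcell import get_image
import cv2,numpy as np
g=lambda i:np.clip(255*(i/255.)**.6,0,255).astype('uint8')
b=np.mean([get_image("side")[...,::-1].astype(float) for _ in range(3)],0); cv2.imwrite("pics/s3full.png",b.astype('uint8'))
cv2.imwrite("pics/s3.png",g(cv2.resize(b[180:315,240:390],None,fx=4,fy=4,interpolation=cv2.INTER_CUBIC).clip(0,255)))
E
```

```text
(no output)
```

View pics/s3.png

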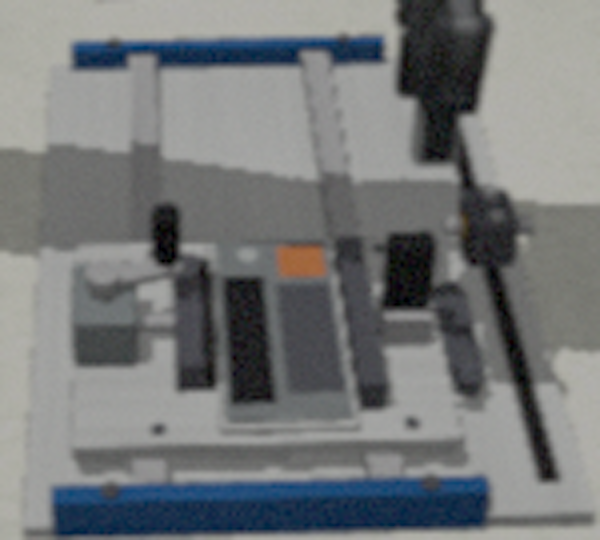

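The picture shows the frame clamped between the jaws, the handle unobstructed at (410,270), and the gripper above it. Descending and gripping.

Request:
arm_command:
  rows: "0 0 0.05 0 0 0 0.6;0 0 0.05 0 0 0 0.6;0 0 0.04 0 0 0 0.6;0 0 0.03 0 0 0 0.6;0 0 0 0 0 0 0.6;0 0 0 0 0 0 0.6"

```text
time_s: 10.07
position: [0.6615, -0.0603, 0.0794]
tool_rot: [0.022, 1.0, 0.0, -0.001]
wrist_force: [-0.9, 0.6, -0.3]
width: 0.0514
grip_force: 0.0
```

Request:
arm_command:
  rows: "0 0 0 0 0 0 0;0 0 0 0 0 0 0;0 0 0 0 0 0 0;0 0 0 0 0 0 0;0 0 0 0 0 0 0;0 0 0 0 0 0 0;0 0 0 0 0 0 0;0 0 0 0 0 0 0;0 0 0 0 0 0 0"
  force: 60

```text
time_s: 10.82
position: [0.6644, -0.0605, 0.0829]
tool_rot: [0.022, 1.0, 0.0, 0.002]
wrist_force: [-1.9, 1.6, 7.1]
width: 0.0132
grip_force: 59.7
```

Gripped, with a 13 mm opening on the 14 mm handle. The notch is about 94 mm on; I'll slide 50 mm first, then step while watching force.

Request:
arm_command:
  rows: "0 0.005 0 0 0 0 0;0 0.01 0 0 0 0 0;0 0.01 0 0 0 0 0;0 0.01 0 0 0 0 0;0 0.01 0 0 0 0 0;0 0.01 0 0 0 0 0;0 0.01 0 0 0 0 0;0 0.01 0 0 0 0 0;0 0.008 0 0 0 0 0;0 0 0 0 0 0 0"

```text
time_s: 11.65
position: [0.6667, -0.0116, 0.0828]
tool_rot: [0.022, 1.0, -0.001, 0.002]
wrist_force: [-0.6, -0.9, 5.4]
width: 0.0128
grip_force: 59.6
```

Request:
arm_command:
  rows: "0 0.008 0 0 0 0 0;0 0.008 0 0 0 0 0;0 0.008 0 0 0 0 0;0 0.008 0 0 0 0 0;0 0 0 0 0 0 0"

```text
time_s: 12.07
position: [0.6675, 0.0058, 0.0829]
tool_rot: [0.022, 1.0, -0.002, 0.002]
wrist_force: [-1.6, -3.1, 6.6]
width: 0.0135
grip_force: 60.0
```

Request:
arm_command:
  rows: "0 0.007 0 0 0 0 0;0 0.007 0 0 0 0 0;0 0.005 0 0 0 0 0;0 0 0 0 0 0 0"

```text
time_s: 12.4
position: [0.6681, 0.0173, 0.0829]
tool_rot: [0.022, 1.0, -0.002, 0.002]
wrist_force: [-1.3, -5.8, 5.8]
width: 0.013
grip_force: 60.0
```

Request:
arm_command:
  rows: "0 0.005 0 0 0 0 0;0 0.005 0 0 0 0 0;0 0 0 0 0 0 0"

```text
time_s: 12.65
position: [0.6684, 0.0234, 0.0829]
tool_rot: [0.022, 1.0, -0.002, 0.002]
wrist_force: [-1.6, -4.2, 5.8]
width: 0.0134
grip_force: 60.0
```

Request:
arm_command:
  rows: "0 0.003 0 0 0 0 0;0 0 0 0 0 0 0"

```text
time_s: 12.82
position: [0.6684, 0.0249, 0.0829]
tool_rot: [0.022, 1.0, -0.002, 0.002]
wrist_force: [-1.2, -6.0, 5.8]
width: 0.013
grip_force: 60.0
```

Request:
arm_command:
  rows: "0 0.003 0 0 0 0 0;0 0 0 0 0 0 0"

```text
time_s: 12.98
position: [0.6685, 0.0267, 0.0829]
tool_rot: [0.022, 1.0, -0.002, 0.002]
wrist_force: [-1.6, -5.8, 6.3]
width: 0.0131
grip_force: 60.0
```

Request:
arm_command:
  rows: "0 0.003 0 0 0 0 0;0 0 0 0 0 0 0"

```text
time_s: 13.15
position: [0.6686, 0.0284, 0.0829]
tool_rot: [0.022, 1.0, -0.002, 0.002]
wrist_force: [-1.4, -7.7, 5.4]
width: 0.0131
grip_force: 60.0
```

Request:
arm_command:
  rows: "0 0.002 0 0 0 0 0;0 0 0 0 0 0 0"

```text
time_s: 13.32
position: [0.6686, 0.0295, 0.0829]
tool_rot: [0.022, 1.0, -0.002, 0.002]
wrist_force: [-1.6, -7.1, 5.7]
width: 0.0129
grip_force: 60.0
```

Request:
arm_command:
  rows: "0 0.002 0 0 0 0 0;0 0 0 0 0 0 0"

```text
time_s: 13.48
position: [0.6687, 0.0308, 0.0829]
tool_rot: [0.022, 1.0, -0.002, 0.002]
wrist_force: [-0.5, -6.5, 5.8]
width: 0.0132
grip_force: 60.0
```

Request:
arm_command:
  rows: "0 0.002 0 0 0 0 0;0 0 0 0 0 0 0"

```text
time_s: 13.65
position: [0.6688, 0.0326, 0.0829]
tool_rot: [0.022, 1.0, -0.002, 0.002]
wrist_force: [-1.4, -5.3, 5.7]
width: 0.0132
grip_force: 60.0
```

Request:
arm_command:
  rows: "0 0.002 0 0 0 0 0;0 0 0 0 0 0 0"

```text
time_s: 13.82
position: [0.6689, 0.0344, 0.0829]
tool_rot: [0.022, 1.0, -0.001, 0.002]
wrist_force: [-0.4, -3.1, 5.2]
width: 0.0129
grip_force: 60.0
```

Request:
arm_command:
  rows: "0 0.002 0 0 0 0 0;0 0 0 0 0 0 0"

```text
time_s: 13.98
position: [0.669, 0.0354, 0.0829]
tool_rot: [0.022, 1.0, -0.001, 0.002]
wrist_force: [-0.6, -4.1, 5.5]
width: 0.0134
grip_force: 60.0
```

Request:
arm_command:
  rows: "0 0.002 0 0 0 0 0;0 0 0 0 0 0 0"

```text
time_s: 14.15
position: [0.669, 0.0361, 0.0829]
tool_rot: [0.022, 1.0, -0.002, 0.002]
wrist_force: [-1.2, -6.2, 6.0]
width: 0.0131
grip_force: 60.0
```

```bash
python3 - <<'E'
from workcell import get_image,ctrl
import cv2,numpy as np
from h import *
g=lambda i:np.clip(255*(i/255.)**.6,0,255).astype('uint8')
b=np.mean([get_image("side")[...,::-1].astype(float) for _ in range(3)],0)
t=np.mean([get_image("top")[...,::-1].astype(float) for _ in range(3)],0)
print(pix("side",(.711,.032,.03)),pix("top",(.711,.032,.03)))
f=lambda i:cv2.resize(i,(400,480),interpolation=cv2.INTER_CUBIC).clip(0,255)
cv2.imwrite("pics/s4.png",g(np.hstack([f(b[205:265,325:375]),f(t[140:200,253:303])])))
o=ctrl.get_obs();print(o['position'],o['wrist_force'])
E
```

```text
(np.float64(353.3665279469792), np.float64(236.7378753853167)) (np.float64(277.944188176597), np.float64(164.23812879420035))
[0.66898271 0.03611538 0.08288808] [-1.28608024 -5.76915262  5.56660831]
```

View pics/s4.png

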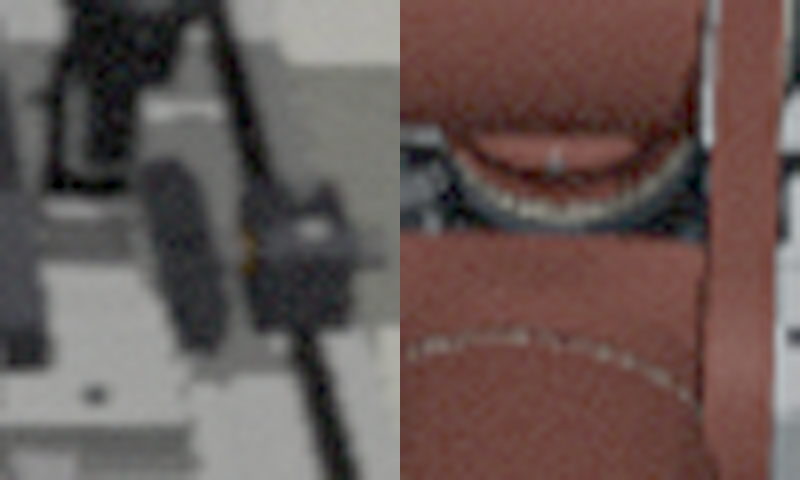

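The side view (left half) puts the ball at about (250,250), level with the middle of the strip (v 160–350), so the notch is close. The force suggests the draw-in ended near y = 0.035. I'll probe a bit further to confirm.

Request:
arm_command:
  rows: "0 0.001 0 0 0 0 0;0 0 0 0 0 0 0"

```text
time_s: 14.62
position: [0.669, 0.0363, 0.0829]
tool_rot: [0.022, 1.0, -0.002, 0.002]
wrist_force: [-1.1, -8.1, 5.7]
width: 0.0132
grip_force: 60.0
```

Request:
arm_command:
  rows: "0 0.001 0 0 0 0 0;0 0 0 0 0 0 0"

```text
time_s: 14.78
position: [0.669, 0.0366, 0.0829]
tool_rot: [0.022, 1.0, -0.002, 0.002]
wrist_force: [-0.9, -7.7, 5.0]
width: 0.0131
grip_force: 60.0
```

Request:
arm_command:
  rows: "0 0.001 0 0 0 0 0;0 0 0 0 0 0 0"

```text
time_s: 14.95
position: [0.669, 0.0368, 0.0829]
tool_rot: [0.022, 1.0, -0.003, 0.002]
wrist_force: [-1.4, -9.7, 4.7]
width: 0.0129
grip_force: 60.0
```

The force is climbing steeply, so we are past the middle. Backing off to find where it balances.

Request:
arm_command:
  rows: "0 -0.002 0 0 0 0 0;0 0 0 0 0 0 0"

```text
time_s: 15.12
position: [0.669, 0.0367, 0.0829]
tool_rot: [0.022, 1.0, -0.002, 0.002]
wrist_force: [-0.4, -4.5, 4.7]
width: 0.0129
grip_force: 60.0
```

Request:
arm_command:
  rows: "0 -0.002 0 0 0 0 0;0 0 0 0 0 0 0"

```text
time_s: 15.28
position: [0.669, 0.0366, 0.0829]
tool_rot: [0.022, 1.0, -0.001, 0.002]
wrist_force: [-1.5, -2.0, 5.5]
width: 0.0135
grip_force: 60.1
```

Request:
arm_command:
  rows: "0 -0.002 0 0 0 0 0;0 0 0 0 0 0 0"

```text
time_s: 15.45
position: [0.669, 0.0364, 0.0829]
tool_rot: [0.022, 1.0, 0.0, 0.002]
wrist_force: [0.7, 0.9, 5.2]
width: 0.013
grip_force: 60.1
```

Request:
arm_command:
  rows: "0 -0.002 0 0 0 0 0;0 0 0 0 0 0 0"

```text
time_s: 15.62
position: [0.669, 0.0359, 0.0829]
tool_rot: [0.022, 1.0, 0.001, 0.002]
wrist_force: [-0.2, 2.6, 5.4]
width: 0.0129
grip_force: 60.2
```

Request:
arm_command:
  rows: "0 -0.001 0 0 0 0 0;0 0 0 0 0 0 0"

```text
time_s: 15.78
position: [0.6689, 0.0356, 0.0829]
tool_rot: [0.022, 1.0, 0.001, 0.002]
wrist_force: [0.7, 3.9, 5.8]
width: 0.0128
grip_force: 60.2
```

Request:
arm_command:
  rows: "0 -0.001 0 0 0 0 0;0 0 0 0 0 0 0"

```text
time_s: 15.95
position: [0.6689, 0.0352, 0.0829]
tool_rot: [0.022, 1.0, 0.001, 0.002]
wrist_force: [0.1, 4.0, 5.1]
width: 0.0126
grip_force: 60.2
```

Request:
arm_command:
  rows: "0 0 0 0 0 0 0;0 0 0 0 0 0 0;0 0 0 0 0 0 0;0 0 0 0 0 0 0"

```text
time_s: 16.28
position: [0.6689, 0.0352, 0.0829]
tool_rot: [0.022, 1.0, 0.001, 0.002]
wrist_force: [-0.0, 4.5, 4.8]
width: 0.0132
grip_force: 60.2
```

At y = 0.0352 the force is about −4 N going forward and +4 N going back, so the notch is centred. I'll ease the push slightly and check the frame.

Request:
arm_command:
  rows: "0 0.002 0 0 0 0 0;0 0 0 0 0 0 0;0 0 0 0 0 0 0;0 0 0 0 0 0 0;0 0 0 0 0 0 0"

```text
time_s: 16.7
position: [0.6689, 0.0352, 0.0829]
tool_rot: [0.022, 1.0, -0.0, 0.002]
wrist_force: [-1.0, 0.1, 5.1]
width: 0.0131
grip_force: 60.2
```

```bash
python3 - <<'E'
from workcell import get_image
import cv2,numpy as np
b=np.mean([get_image("side")[...,::-1].astype(float) for _ in range(3)],0)
i=cv2.resize(b[170:300,240:390],None,fx=4,fy=4,interpolation=cv2.INTER_CUBIC).clip(0,255)
cv2.imwrite("pics/s5.png",np.clip(255*(i/255.)**.6,0,255).astype('uint8'))
E
```

```text
(no output)
```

View pics/s5.png

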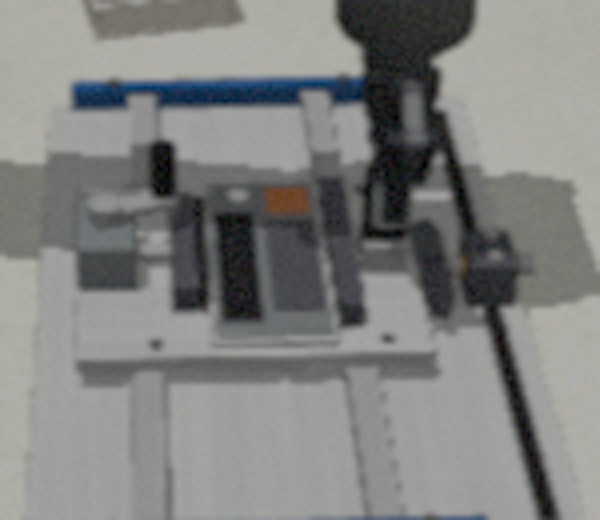

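The frame lies straight between the jaws, and the ball at (465,265) is level with the middle of the strip (v 222–318). The fingers hold the handle with almost no residual force, so I'm handing in.

```bash
python3 -c "
from workcell import ctrl; print(ctrl.hand_in())"
```

```text
the job is handed in; nothing more can be done
None
```

I handed the job in at about 17 s of the 61 s allowed; no verdict came back. The frame is clamped (pad pressed in about 2.2 mm, roughly 13 N, estimated from the pictures), the carriage is centred on the notch by balancing the rail force, and the gripper still holds the handle at 60 N.

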